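# Hold the handset holder against the sprung board for screwing

### The arm

A 6-joint arm with a two-finger parallel gripper is mounted at the origin on the work surface. World frame = base frame: x ahead of the robot, y to its left, z up, the work surface at z = 0. Lengths are in m, angles in degrees, forces in N, time in s.
With the tool pointing down it reaches from about 0.25 to 0.725 m from the base axis. Payload 9.7 kg.
Tool frame: the origin (TCP) lies at the very end of the fingers, on their centre line; the grasp point (between the pads) lies 19 mm behind it (bot.hold_point_z is the distance from the TCP to the grasp point, in m); z points along the fingers, y is the line along which they close (so a half turn about z gives the same grasp; the last joint's range is limited). The gripper opens to 85 mm and grips with 20 to 120 N. Pads are 22 mm wide; open, the fingers measure 114 mm over their backs; the gripper's body (76 mm by 85 mm) begins 54 mm behind the grasp point. The pads swing forward as they close: fully open they stand 13 mm farther back than shut.
Start: joints at [-64.171, 4.979, 10.078, 95.1, 0, 90], TCP at [0.24, -0.495, 0.231] pointing down, gripper open.
Joint ranges: [-179.16, 179.16], [-48.56, 103.87], [-65.8, 70.77], [-126.05, 130.52], [-82.76, 87.17], [-180, 180]. Speed limits (degrees/s): [127.2, 127.2, 147.25, 180, 180, 180].

### API

Orientations are given as [roll, pitch, yaw] about the fixed x, y, z axes, in that order (R = Rz(yaw) Ry(pitch) Rx(roll)).
In Python, from workcell import bot gives the robot as it stands.
- The arm moves only by the tool play_rows, never from a script. Its argument "targets" is a list of rows, each an object with "grip": the closure in counts, from 0 (fully open) to 255 (shut); "linear": the shift along the world's x, y, z in cm, a list of three; "delta_rot": the turn, a rotation vector about the world's x, y, z in rad, a list of three. A call has 1 to 10 rows; each row is the pose to reach, as a shift and turn from the pose commanded when the call began; what a row does not reach only later rows make up. A row lasts 1/10 s, in which the tool goes at most 50 mm and 8.59 degrees, less where a joint would pass 70% of its speed; a pose out of reach is approached as far as the arm can. A call with a gripper value outside its range is refused whole. The fingers move at their own pace and stop on an object; "force" is the grip in N (left out, the last holds). Time passes only in rows, so rows that repeat a pose let the fingers close. It gives the time, the measured TCP pose, the force, the opening and the grip force at its end, in the units of the state.
- bot.get_obs(): the state, without advancing time (a new reading comes with each control period).
- bot.camera(name): name is "scene" or "top" or "wrist"; returns a dict with "color" (400x640x3 uint8, red, green, blue), "range_z" (400x640 float32, m along the optical axis (not along the pixel's ray), 0 where there is no reading), "fov_y" (degrees; the focal length in pixels is half the picture's height over the tangent of half this angle, whatever the lens; pixels are square), "cx", "cy" (the principal point, pixels), "world_to_cam" (4x4, takes a point from world to camera coordinates). Camera axes: x right, y up, looking along -z (the intrinsics and any distortion apply to the point x, -y, -z); pixel columns grow to the right and rows downward; lengths in m; the calibration is good to about 2 mm. A picture is of the moment at which its call begins.
- bot.job_done(): hands the job in; it is judged then, once.
Trained networks look in a picture, given as the dict that the camera call returned (one of the last four; its "shot" number tells which), for a name from the list of things; names that differ only in an ending like _2 or _b are one class to them, and where a whole thing is asked for, a point or a joint stands for the part that bears it (a point fixed in the world has none). Each returns a list of dicts, best first, with "conf" (0 to 1); they miss things now and then, are a little off and sometimes report something else, mostly with a low value. They report only what shows in the picture. A call takes as long as a camera call. They do not tell look-alikes from the thing itself.
- bot.search_frame(picture, target): "box" ([left, top, right, bottom] in pixels, round what is visible of it).
- bot.trace(picture, target): "pixels" (400x640 bool, what is visible of it) and "box" ([left, top, right, bottom] in pixels, round what is visible of it).
- bot.pinpoint(picture, target): "pixel" ([column, row] in pixels: a listed point, or the origin of a listed thing).
The state is a dict: "time": time; "q": joint angles; "qd": joint speeds; "joint_efforts": joint torques, N m; "ee_pos": TCP position; "tcp_rot": TCP orientation; "wrist_force": force on the tool from outside, world axes, zero at the start; "torque": the same for the moment, N m; "opening": finger opening in m; "grasp_force": force on a finger pad.
Only numpy, scipy, OpenCV 4.12 (cv2) and the standard library are available. Lean on these libraries where they do the work, as an engineer would, in place of code of your own. Each camera call takes 0.05 s, during which the arm holds its last target. There are 200 camera calls.

### The job

Lift the plywood handset holder up and off its hook, then be my third hand: press its back flat against the middle of the jig's sprung board, upright, with a steady push of about 10 newtons (board about halfway back in its travel) for at least 4 seconds while I put the screws in. Never run the board to the end of its travel, leave the wagon, jar and screwdriver alone, and finish still gripping the holder and pressing it there.

Things in the scene. Friction and masses are not known exactly. Their poses are not given: they have to be found in the camera images.
- holder_grip (a point): Loose plywood handset holder, 150 g: open-topped pocket (44 mm outside along y, 44 deep along x) on the front of a back plate 116 wide, 64 high, 6 thick. Point: centre of the pocket's width, 30 in front of the plate's rear face, 42 above the holder's lower edge; pinch here from above, fingers closing along y on the pocket's sides. x points out of its back, z up. Hangs on the hook at the start
- holder_back (a point): centre of the holder's flat rear face (the one to press on the board; at the start it lies on the stand's panel): 30 mm along +x and 10 mm below holder_grip; same axes. The hook passes through a hole in the back plate (24 wide, 30 high, its upper edge 10 below the plate's top) into the hollow pocket
- hook_bar (a point): Steel hook of the fixed white stand: axis of its level bar (7 mm thick), 10 mm in front of the stand's panel (70 wide, top 110 above the table). x points into the panel, z up. The bar's end, 20 mm out from the panel, turns up 8 mm. To unhook: raise the holder 10 to 20 mm (15 is best, more catches the hole's lower edge), draw it 30 mm or more along -x (50 clears all)
- board_face (a point): centre of the front face of the upright sprung wooden board (140 wide y, 84 high z, 18 thick) on the front of the fixed steel jig. x points into the face (push direction), z up. 70 mm above the table; moves back with the board. The board's edges are 28 and 112 mm above the table; the jig's base is 20 mm high
- board (a joint): how far the board has been pushed back along its +x, in m: 0 at rest (fully forward), 0.040 at the end stop. A spring of 0.5 N per mm, starting from zero, pushes it forward again, so 10 N holds it at 0.020
- wagon: bystander: red model goods wagon, 150 mm long, 58 mm high, origin under its middle
- jar: bystander: small paint jar with black cap, 48 mm diameter, 55 mm high, origin under its middle
- driver: bystander: screwdriver lying on the table, origin near its middle at table height
There are look-alikes about, which are no part of the job. Of the things shaped like the part that bears hook_bar, the white one is meant.

How it is judged:
By the outcome, as a careful person would: the job done as asked, in the order asked, and still so for the second after the job is handed in, while the arm keeps its last pose, push and grip.
It also fails if it takes over 54 s, if anything falls off the work surface, if the arm or the gripper's body presses on something with over 40 N, if the wrist force passes 120 N, or if a joint passes its speed limit or range.

## Working session

There is one attempt and no reset: what is moved stays moved. The work goes in short steps, Python scripts to look and compute and a tool call to move; the robot and the scene stay as the last step left them, time stands still between calls to the robot, and variables do not carry over. Pictures are saved under pics/ and viewed, at most 10 in all, crops included, and the job is handed in when it is done.

Besides the shell and the picture viewer there is one more tool, called after ">>>" by a JSON object that holds its "op" and its "data", one argument or row to a line. play_rows: Moves the arm, as the interface text tells. Its arguments: {"type":"object","properties":{"targets":{"type":"array","items":{"type":"object","properties":{"grip":{"type":"number"},"linear":{"type":"array","items":{"type":"number"}},"delta_rot":{"type":"array","items":{"type":"number"}}}}},"force":{"type":"number"}},"required":["targets"]}

```bash
mkdir -p pics
cat > h.py <<'E'
import numpy as np, cv2
from workcell import bot
def w(c,px,z=None):
    u,v=px; H=c["color"].shape[0]; f=H/2/np.tan(np.radians(c["fov_y"]/2))
    if z is None:
        p=c["range_z"][int(v)-1:int(v)+2,int(u)-1:int(u)+2]; p=p[p>0]; z=np.median(p) if p.size else np.nan
    P=np.array([(u-c["cx"])/f*z,-(v-c["cy"])/f*z,-z,1])
    return (np.linalg.inv(c["world_to_cam"])@P)[:3]
def pix(c,P):
    H=c["color"].shape[0]; f=H/2/np.tan(np.radians(c["fov_y"]/2))
    q=c["world_to_cam"]@np.r_[P,1]; return np.array([c["cx"]+f*q[0]/-q[2],c["cy"]+f*q[1]/q[2]])
def cloud(c):
    H,W=c["range_z"].shape; f=H/2/np.tan(np.radians(c["fov_y"]/2)); z=c["range_z"]
    u,v=np.meshgrid(np.arange(W),np.arange(H))
    P=np.stack([(u-c["cx"])/f*z,-(v-c["cy"])/f*z,-z,np.ones_like(z)],-1)@np.linalg.inv(c["world_to_cam"]).T
    P=P[...,:3].copy(); P[z==0]=np.nan; return P
E
python3 - <<'E'
from h import *
np.set_printoptions(precision=4,suppress=True)
for n in("scene","top"):
    c=bot.camera(n); cv2.imwrite(f"pics/{n}0.png",c["color"][...,::-1]); print(n,{k:v for k,v in c.items() if k not in("color","range_z","world_to_cam")}, np.linalg.inv(c["world_to_cam"])[:3,3])
    for t in("holder_grip","holder_back","hook_bar","board_face","wagon","jar","driver"):
        for d in bot.pinpoint(c,t)[:4]: print(t,round(d["conf"],2),np.array(d["pixel"]),w(c,d["pixel"]))
E
```

```text
scene {'fov_y': 54.423984646231396, 'cx': 320.7596577132178, 'cy': 204.06494022992663, 'shot': 1} [ 1.2383 -0.3598  0.7449]
holder_grip 0.94 [277.9 258.3] [ 0.6024 -0.2303  0.113 ]
holder_back 0.87 [277.1 268.3] [ 0.6178 -0.2375  0.098 ]
hook_bar 0.9 [255.2 191.5] [ 0.3126 -0.2188  0.1079]
hook_bar 0.8 [277.1 259.4] [ 0.6028 -0.2325  0.1106]
hook_bar 0.79 [132.3 200.3] [ 0.2227 -0.5513  0.1   ]
board_face 0.71 [422.3 218.5] [0.5602 0.1844 0.0818]
wagon 0.6 [457.7 200.5] [0.4518 0.3946 0.0147]
wagon 0.39 [339.9 238.5] [ 0.4904 -0.027   0.0168]
jar 0.81 [338.9 238.1] [ 0.4889 -0.0295  0.0178]
jar 0.51 [419.4 217. ] [0.5571 0.1763 0.087 ]
jar 0.44 [186.7 278. ] [ 0.4771 -0.4445  0.001 ]
driver 0.74 [186.2 275.8] [ 0.4744 -0.4444  0.0063]
top {'fov_y': 53.69744960932489, 'cx': 322.01566805896636, 'cy': 199.1485149540024, 'shot': 2} [ 0.2944 -0.0701  1.4433]
holder_grip 0.64 [364.9 157.1] [ 0.5787 -0.2166  0.0637]
holder_back 0.88 [369.9 148.9] [ 0.5973 -0.2289  0.1119]
hook_bar 0.95 [368.5 148.6] [ 0.5983 -0.2241  0.112 ]
hook_bar 0.68 [467.9 256.7] [ 0.2425 -0.4727  0.3313]
hook_bar 0.59 [362.6 236.5] [ 0.2987 -0.2126  0.0013]
board_face 0.94 [251.3 167. ] [0.5421 0.1852 0.0649]
wagon 0.7 [250.4 167.1] [0.5439 0.1907 0.0527]
wagon 0.63 [428.9 187.7] [ 0.4762 -0.4539  0.0143]
wagon 0.58 [194.4 200.4] [0.4257 0.3919 0.0365]
jar 0.68 [310.2 189.6] [ 0.4632 -0.0231  0.0557]
jar 0.24 [367.9 146.8] [ 0.6041 -0.2218  0.1143]
driver 0.55 [429.7 185.9] [ 0.4848 -0.4609 -0.0001]
driver 0.19 [250.  169.9] [ 0.5429  0.2019 -0.0001]
```

View pics/scene0.png

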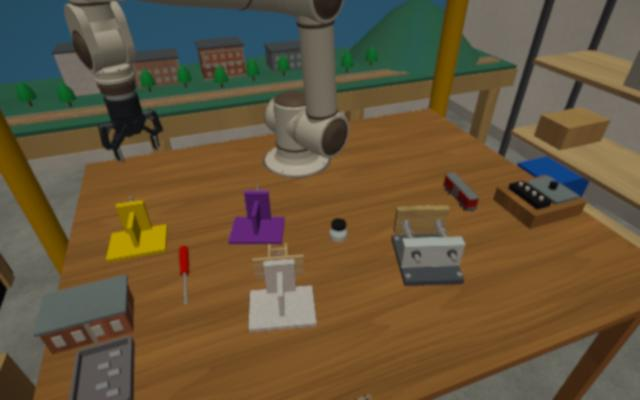

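View pics/top0.png

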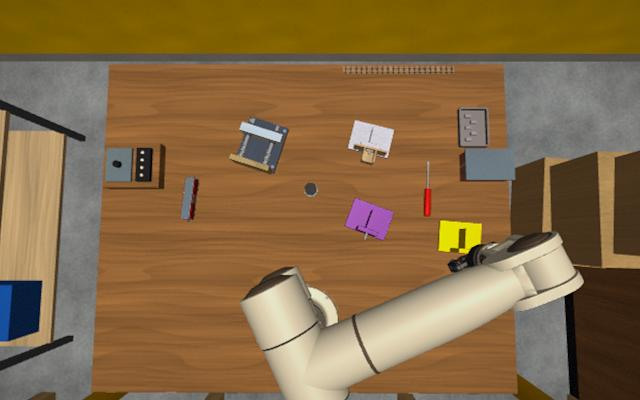

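The only holder is at top (369,150), hanging on the white stand (368,140). The look-alike stands are purple (369,218) and yellow (460,237), both empty, so I choose the white one. Next I'll measure yaw and check the choice in a close crop.

Run:
```python
from h import *
np.set_printoptions(precision=4,suppress=True)
c=bot.camera("top"); P=cloud(c); Z=P[...,2]
a=cv2.resize(c["color"][110:180,330:410],None,fx=5,fy=5); b=cv2.resize(c["color"][110:180,220:300],None,fx=5,fy=5)
cv2.imwrite("pics/crop.png",np.hstack([a,b])[...,::-1])
def box(n,m):
    pts=P[m]; r=cv2.minAreaRect(pts[:,:2].astype(np.float32)); print(n,len(pts),r,np.median(pts[:,2]),pts[:,2].max())
R=lambda x0,x1,y0,y1,z0,z1:(P[...,0]>x0)&(P[...,0]<x1)&(P[...,1]>y0)&(P[...,1]<y1)&(Z>z0)&(Z<z1)
for z in [(.085,.1),(.1,.13),(.12,.17)]: box(("holder",z),R(.5,.7,-.32,-.15,*z))
box("white base",R(.5,.75,-.35,-.13,.003,.03))
for z in [(.1,.12),(.085,.1),(.12,.2)]: box(("board",z),R(.45,.7,.08,.3,*z))
for rg,s in (((.5,.7,-.32,-.15),'holder'),((.45,.75,.05,.32),'jig')):
    h=np.histogram(Z[R(*rg,.005,.2)],bins=np.arange(0,.2,.01)); print(s,h[0])
np.save("P.npy",P)
for t in("holder_grip","hook_bar","board_face"):
  for d in bot.trace(c,t)[:2]: print(t,d["conf"],d["box"])
```

```text
('holder', (0.085, 0.1)) 89 ((0.6136180758476257, -0.2336147427558899), (0.11517181992530823, 0.10699733346700668), 26.940061569213867) 0.08832658010722394 0.09999255101899363
('holder', (0.1, 0.13)) 225 ((0.5867160558700562, -0.22925113141536713), (0.11519022285938263, 0.06488002836704254), 75.30715942382812) 0.11183490655422257 0.1202858722619835
('holder', (0.12, 0.17)) 2 ((0.6037625074386597, -0.21974948048591614), (0.06026395037770271, 0.0), -106.6775131225586) 0.12014998918572528 0.1202858722619835
white base 1387 ((0.6255533695220947, -0.24042874574661255), (0.21903717517852783, 0.24866028130054474), 89.95392608642578) 0.011359033541407992 0.025097722684976898
('board', (0.1, 0.12)) 252 ((0.606319785118103, 0.1646507978439331), (0.14009585976600647, 0.13731394708156586), 71.1548080444336) 0.11130839422475347 0.11914270341351729
('board', (0.085, 0.1)) 376 ((0.6117164492607117, 0.1650269776582718), (0.1505601853132248, 0.14598535001277924), 72.57563018798828) 0.0946810108431364 0.0999294088156899
  return _methods._mean(a, axis=axis, dtype=dtype,
  ret = ret.dtype.type(ret / rcount)
Traceback (most recent call last):
ValueError: zero-size array to reduction operation maximum which has no identity
```

View pics/crop.png

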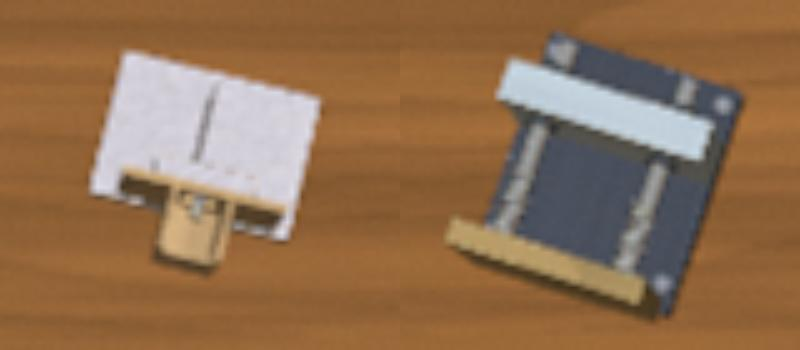

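The crop confirms the holder (pocket towards the robot, pixel about 369,152) on the white stand, with the wooden board on the jig's robot side. I'll now fit both in their own axes.

Run:
```python
from h import *
np.set_printoptions(precision=4,suppress=True)
P=np.load("P.npy"); Z=P[...,2]
R=lambda x0,x1,y0,y1,z0,z1:P[(P[...,0]>x0)&(P[...,0]<x1)&(P[...,1]>y0)&(P[...,1]<y1)&(Z>z0)&(Z<z1)]
# board top
q=R(.45,.75,.05,.32,.1,.125)
for it in range(1):
    th=np.radians(-18.5); u=np.array([np.cos(th),np.sin(th)]); v=np.array([-u[1],u[0]])
    a=q[:,:2]@u; b=q[:,:2]@v; print("board a hist",np.histogram(a,bins=np.arange(a.min(),a.max()+.01,.005)))
    f=a<a.min()+.035; r=cv2.minAreaRect(q[f,:2].astype(np.float32)); print("board",r,np.median(q[f,2]))
    print(np.cov(a[f],b[f])*1e6, a[f].min(),a[f].max(),b[f].min(),b[f].max())
q=R(.5,.7,-.32,-.15,.09,.125)
th=np.radians(-14.7); u=np.array([np.cos(th),np.sin(th)]); v=np.array([-u[1],u[0]])
a=q[:,:2]@u; b=q[:,:2]@v
for lo in np.arange(a.min(),a.max(),.005):
    f=(a>=lo)&(a<lo+.005); print(round(lo,4),f.sum(),b[f].min(),b[f].max(),np.median(q[f,2]))
print("uv",u,v)
```

```text
Traceback (most recent call last):
FileNotFoundError: [Errno 2] No such file or directory: 'P.npy'
```

Run:
```python
from h import *
np.set_printoptions(precision=4,suppress=True)
P=cloud(bot.camera("top")); np.save("P.npy",P); Z=P[...,2]
R=lambda x0,x1,y0,y1,z0,z1:P[(P[...,0]>x0)&(P[...,0]<x1)&(P[...,1]>y0)&(P[...,1]<y1)&(Z>z0)&(Z<z1)]
q=R(.45,.75,.05,.32,.1,.125)
th=np.radians(-18.5); u=np.array([np.cos(th),np.sin(th)]); v=np.array([-u[1],u[0]])
a=q[:,:2]@u; b=q[:,:2]@v; f=a<a.min()+.035
print("board",cv2.minAreaRect(q[f,:2].astype(np.float32)),np.median(q[f,2]),"slope",np.degrees(np.polyfit(b[f],a[f],1)[0]),a[f].min(),a[f].max(),b[f].min(),b[f].max(),u,v)
q=R(.5,.7,-.32,-.15,.09,.125)
th=np.radians(-14.7); u=np.array([np.cos(th),np.sin(th)]); v=np.array([-u[1],u[0]])
a=q[:,:2]@u; b=q[:,:2]@v
for lo in np.arange(a.min(),a.max(),.005):
    f=(a>=lo)&(a<lo+.005); print(round(lo,4),f.sum(),b[f].min(),b[f].max(),np.median(q[f,2]))
print("uv",u,v)
```

```text
board ((0.550480306148529, 0.18370525538921356), (0.13972610235214233, 0.01882154680788517), 71.8538589477539) 0.11191418997441427 slope -0.32571451646515387 0.45404048836431943 0.473433242003055 0.27905072606844833 0.418739845783236 [ 0.9483 -0.3173] [0.3173 0.9483]
0.5927 26 -0.0943109736157168 -0.05223104119753863 0.1001828790961341
0.5977 7 -0.09335339337332375 -0.051368394414809254 0.1155488401876783
0.6027 4 -0.09180605590095099 -0.050839790129706255 0.10747604041126468
0.6077 7 -0.09448711795669905 -0.05117300870548554 0.11421550030849725
0.6127 4 -0.09350210502673764 -0.053913222098219624 0.11002923241558715
0.6177 9 -0.09163416933442252 -0.05084824201665097 0.11354979694381484
0.6227 8 -0.09435569319613613 -0.051160704050281676 0.11284463238028153
0.6277 5 -0.09256981539675711 -0.050590655679283794 0.11022414706712969
0.6327 42 -0.13007315377433415 -0.014853693040898019 0.10805063561306194
0.6377 64 -0.129556801123852 -0.015310203892165645 0.11371996649644045
0.6427 24 -0.12488236104065031 -0.03603458566609843 0.1111291353030246
0.6477 29 -0.10483831565377379 -0.03769536434403112 0.11013443038683146
0.6527 28 -0.10404032430155383 -0.03688460546540401 0.11100201667856147
0.6577 1 -0.09690572400688958 -0.09690572400688958 0.10815152198940292Traceback (most recent call last):
  File "<stdin>", line 13, in <module>
    return umr_minimum(a, axis, None, out, keepdims, initial, where)
ValueError: zero-size array to reduction operation minimum which has no identity
```

Run:
```python
from h import *
o=bot.get_obs(); print({k:np.round(o[k],4) for k in("time","q","ee_pos","tcp_rot","wrist_force","opening")},bot.hold_point_z)
```

```text
{'time': np.float64(0.9), 'q': array([-6.41714e+01,  4.97860e+00,  1.00776e+01,  9.50997e+01,
        6.00000e-04,  9.00012e+01]), 'ee_pos': array([ 0.2396, -0.495 ,  0.2313]), 'tcp_rot': array([-1.799993e+02, -6.000000e-04,  2.582740e+01]), 'wrist_force': array([-0.6927, -0.3723,  0.1798]), 'opening': np.float64(0.0855)} 0.0187
```

>>> {"op": "play_rows", "data": {
  "targets": [
    {"grip": 0,"linear": [4,3.2,0],"delta_rot": [0,0,-0.1]},
    {"grip": 0,"linear": [8,6.4,0],"delta_rot": [0,0,-0.2]},
    {"grip": 0,"linear": [12,9.6,0],"delta_rot": [0,0,-0.3]},
    {"grip": 0,"linear": [16,12.8,0],"delta_rot": [0,0,-0.4]},
    {"grip": 0,"linear": [20,16,0],"delta_rot": [0,0,-0.5]},
    {"grip": 0,"linear": [24,19.2,0],"delta_rot": [0,0,-0.6]},
    {"grip": 0,"linear": [28,22.4,0],"delta_rot": [0,0,-0.7]},
    {"grip": 0,"linear": [31,25,0],"delta_rot": [0,0,-0.707]},
    {"grip": 0,"linear": [33.4,27,-1],"delta_rot": [0,0,-0.707]},
    {"grip": 0,"linear": [33.4,27,-2],"delta_rot": [0,0,-0.707]}
  ],
  "force": 60
}}

```text
time: 1.9
ee_pos: [0.5763, -0.2222, 0.2102]
tcp_rot: [-180.0, 0.0, -14.4]
wrist_force: [-0.6, -0.3, -0.4]
opening: 0.0854
grasp_force: 0.0
```

Run:
```python
from h import *
np.set_printoptions(precision=4,suppress=True)
o=bot.get_obs(); print({k:np.round(o[k],4) for k in("time","q","ee_pos","tcp_rot")})
c=bot.camera("wrist"); cv2.imwrite("pics/w1.png",c["color"][...,::-1]); P=cloud(c); np.save("P2.npy",P)
for t in("holder_grip","holder_back","hook_bar"):
    for d in bot.pinpoint(c,t)[:2]: print(t,round(d["conf"],2),np.array(d["pixel"]),w(c,d["pixel"]))
q=P[(P[...,2]>.08)&(P[...,2]<.125)&(P[...,0]>.5)&(P[...,1]<-.13)]
print(len(q),cv2.minAreaRect(q[:,:2].astype(np.float32)),np.percentile(q[:,2],[5,50,95]))
th=np.radians(-14.7); u=np.array([np.cos(th),np.sin(th)]); v=np.array([-u[1],u[0]])
a=q[:,:2]@u; b=q[:,:2]@v
for lo in np.arange(a.min(),a.max(),.004):
    f=(a>=lo)&(a<lo+.004)
    if f.any(): print(round(lo,4),f.sum(),b[f].min(),b[f].max(),np.percentile(q[f,2],[50,95]))
```

```text
{'time': np.float64(1.9), 'q': array([-21.1011,  14.1401,  18.1318,  93.9985,   0.0373, 173.343 ]), 'ee_pos': array([ 0.5763, -0.2222,  0.2102]), 'tcp_rot': array([-179.9622,    0.0024,  -14.4442])}
holder_grip 0.8 [324.5 198.9] [ 0.5646 -0.2231  0.0635]
holder_back 0.57 [324.5 163.1] [ 0.6092 -0.2338  0.1105]
6357 ((0.6136311292648315, -0.2310771644115448), (0.12077086418867111, 0.10566204786300659), 26.046939849853516) [0.0839 0.1101 0.1152]
0.5915 197 -0.09204140746537118 -0.04858154339558718 [0.1009 0.1149]
0.5955 422 -0.09196436429066529 -0.048572102062828214 [0.0953 0.115 ]
0.5995 73 -0.0917950736500238 -0.04868320203300892 [0.1143 0.1155]
0.6035 72 -0.09241540044414319 -0.04873214511912444 [0.1142 0.1153]
0.6075 79 -0.09241928501370197 -0.048825088616116 [0.1142 0.1155]
0.6115 76 -0.09228528869897482 -0.04896617919727765 [0.1143 0.1154]
0.6155 82 -0.09214236816080472 -0.04830692213973365 [0.1143 0.1157]
0.6195 121 -0.09198216862565972 -0.04827387191297392 [0.1135 0.1155]
0.6235 138 -0.09176412389236584 -0.048422020817224944 [0.1109 0.1152]
0.6275 116 -0.09169637162807616 -0.04
[... 971 characters left out ...]
442 [0.0847 0.0857]
0.6875 69 -0.07364095475275677 -0.06266467363686838 [0.085 0.086]
0.6915 69 -0.07359072068512323 -0.06266768334501781 [0.0849 0.0862]
0.6955 70 -0.07355674407802949 -0.06267871965361847 [0.0846 0.0858]
0.6995 69 -0.07349354486317886 -0.06270256490379386 [0.0849 0.0861]
0.7035 78 -0.07346614171953503 -0.061895749463058376 [0.0848 0.0862]
0.7075 81 -0.07339467323888331 -0.061902826114896115 [0.0846 0.0861]
0.7115 75 -0.0733572327222282 -0.061882143310555554 [0.0848 0.0858]
0.7155 76 -0.07332632687572484 -0.06192219279642031 [0.0847 0.0858]
0.7195 89 -0.07326942282691717 -0.06191870872018778 [0.0848 0.086 ]
0.7235 75 -0.07322589783259414 -0.061920328828801025 [0.0847 0.0859]
```

View pics/w1.png

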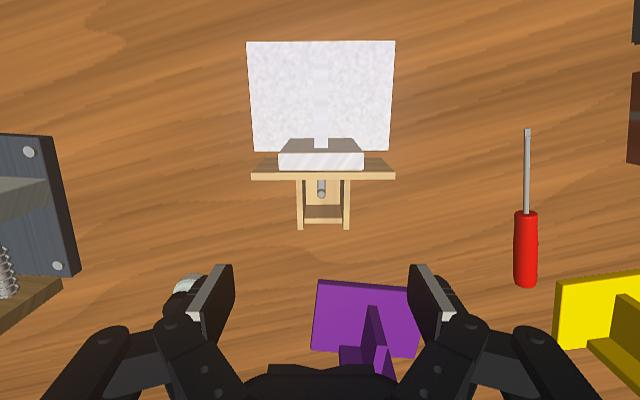

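The wrist view shows the holder at (322,200), square to the gripper, with the hook end visible in the pocket at (322,190). I'll descend partway and check that the pose settles.

>>> {"op": "play_rows", "data": {
  "targets": [
    {"grip": 0,"linear": [0,0.1,-2],"delta_rot": [0,0,0.009]},
    {"grip": 0,"linear": [0,0.1,-4],"delta_rot": [0,0,0.009]},
    {"grip": 0,"linear": [0,0.1,-5],"delta_rot": [0,0,0.009]},
    {"grip": 0,"linear": [0,0.1,-5],"delta_rot": [0,0,0.009]},
    {"grip": 0,"linear": [0,0.1,-5],"delta_rot": [0,0,0.009]}
  ]
}}

```text
time: 2.6
ee_pos: [0.5735, -0.2246, 0.1624]
tcp_rot: [180.0, -0.1, -14.2]
wrist_force: [-1.1, 0.1, -0.1]
opening: 0.0853
grasp_force: 0.0
```

>>> {"op": "play_rows", "data": {
  "targets": [
    {"grip": 0,"linear": [0,0.05,-2]},
    {"grip": 0,"linear": [0,0.05,-4]},
    {"grip": 0,"linear": [0,0.05,-6]},
    {"grip": 0,"linear": [0,0.05,-7.5]},
    {"grip": 0,"linear": [0,0.05,-8.5]},
    {"grip": 0,"linear": [0,0.05,-9]},
    {"grip": 0,"linear": [0,0.05,-9]},
    {"grip": 0,"linear": [0,0.05,-9]}
  ]
}}

```text
validation failed for argument at $.ta...
```

>>> {"op": "play_rows", "data": {
  "targets": [
    {"grip": 60},
    {"grip": 90},
    {"grip": 120},
    {"grip": 140},
    {"grip": 160},
    {"grip": 180},
    {"grip": 200},
    {"grip": 200},
    {"grip": 200},
    {"grip": 200}
  ],
  "force": 60
}}

```text
validation failed for argument at $.ta...
```

Every row needs all its fields.

>>> {"op": "play_rows", "data": {
  "targets": [
    {"grip": 0,"linear": [0,0.05,-2],"delta_rot": [0,0,0]},
    {"grip": 0,"linear": [0,0.05,-4],"delta_rot": [0,0,0]},
    {"grip": 0,"linear": [0,0.05,-6],"delta_rot": [0,0,0]},
    {"grip": 0,"linear": [0,0.05,-7.5],"delta_rot": [0,0,0]},
    {"grip": 0,"linear": [0,0.05,-8.5],"delta_rot": [0,0,0]},
    {"grip": 0,"linear": [0,0.05,-9],"delta_rot": [0,0,0]},
    {"grip": 0,"linear": [0,0.05,-9],"delta_rot": [0,0,0]},
    {"grip": 0,"linear": [0,0.05,-9],"delta_rot": [0,0,0]}
  ],
  "force": 60
}}

```text
time: 3.4
ee_pos: [0.574, -0.2237, 0.0722]
tcp_rot: [180.0, -0.1, -14.2]
wrist_force: [-0.5, -0.5, -0.4]
opening: 0.0854
grasp_force: 0.0
```

>>> {"op": "play_rows", "data": {
  "targets": [
    {"grip": 60,"linear": [0,0,0],"delta_rot": [0,0,0]},
    {"grip": 90,"linear": [0,0,0],"delta_rot": [0,0,0]},
    {"grip": 110,"linear": [0,0,0],"delta_rot": [0,0,0]},
    {"grip": 130,"linear": [0,0,0],"delta_rot": [0,0,0]},
    {"grip": 150,"linear": [0,0,0],"delta_rot": [0,0,0]},
    {"grip": 180,"linear": [0,0,0],"delta_rot": [0,0,0]},
    {"grip": 200,"linear": [0,0,0],"delta_rot": [0,0,0]},
    {"grip": 200,"linear": [0,0,0],"delta_rot": [0,0,0]},
    {"grip": 200,"linear": [0,0,0],"delta_rot": [0,0,0]},
    {"grip": 200,"linear": [0,0,0],"delta_rot": [0,0,0]}
  ],
  "force": 60
}}

```text
time: 4.4
ee_pos: [0.5737, -0.2237, 0.0716]
tcp_rot: [180.0, -0.0, -14.2]
wrist_force: [-1.5, -0.1, 4.8]
opening: 0.0435
grasp_force: 60.6
```

Run:
```python
from h import *
np.set_printoptions(precision=4,suppress=True)
c=bot.camera("wrist"); cv2.imwrite("pics/w2.png",c["color"][...,::-1])
o=bot.get_obs(); print({k:np.round(o[k],4) for k in("time","ee_pos","tcp_rot","wrist_force","torque","opening","grasp_force")})
```

```text
{'time': np.float64(4.45), 'ee_pos': array([ 0.5737, -0.2237,  0.0716]), 'tcp_rot': array([179.9896,  -0.0208, -14.1674]), 'wrist_force': array([-1.5938, -1.0107,  5.7739]), 'torque': array([-0.2091,  0.2946, -0.0245]), 'opening': np.float64(0.0431), 'grasp_force': np.float64(60.6417)}
```

View pics/w2.png

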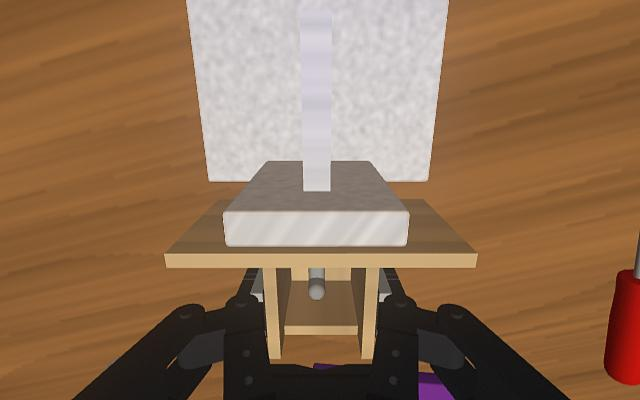

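Gripped squarely on the pocket sides (pads at (258,285) and (385,285)). Now I'll lift 15 mm.

>>> {"op": "play_rows", "data": {
  "targets": [
    {"grip": 200,"linear": [0,0,0.4],"delta_rot": [0,0,0]},
    {"grip": 200,"linear": [0,0,0.8],"delta_rot": [0,0,0]},
    {"grip": 200,"linear": [0,0,1.2],"delta_rot": [0,0,0]},
    {"grip": 200,"linear": [0,0,1.5],"delta_rot": [0,0,0]},
    {"grip": 200,"linear": [0,0,1.5],"delta_rot": [0,0,0]},
    {"grip": 200,"linear": [0,0,1.5],"delta_rot": [0,0,0]}
  ]
}}

```text
time: 5.05
ee_pos: [0.5737, -0.2235, 0.0862]
tcp_rot: [-180.0, -0.0, -14.2]
wrist_force: [0.3, 0.2, -1.6]
opening: 0.0434
grasp_force: 61.2
```

>>> {"op": "play_rows", "data": {
  "targets": [
    {"grip": 200,"linear": [-0.6,0.15,0],"delta_rot": [0,0,0]},
    {"grip": 200,"linear": [-1.2,0.3,0],"delta_rot": [0,0,0]},
    {"grip": 200,"linear": [-2,0.5,0],"delta_rot": [0,0,0]},
    {"grip": 200,"linear": [-2.8,0.7,0],"delta_rot": [0,0,0]},
    {"grip": 200,"linear": [-3.6,0.9,0],"delta_rot": [0,0,0]},
    {"grip": 200,"linear": [-4.6,1.15,0],"delta_rot": [0,0,0]},
    {"grip": 200,"linear": [-5.6,1.4,0],"delta_rot": [0,0,0]},
    {"grip": 200,"linear": [-6.4,1.6,0],"delta_rot": [0,0,0]},
    {"grip": 200,"linear": [-6.4,1.6,0],"delta_rot": [0,0,0]},
    {"grip": 200,"linear": [-6.4,1.6,0],"delta_rot": [0,0,0]}
  ]
}}

```text
time: 6.05
ee_pos: [0.5097, -0.2076, 0.0865]
tcp_rot: [180.0, -0.0, -14.2]
wrist_force: [0.3, -0.3, -1.6]
opening: 0.0434
grasp_force: 61.2
```

>>> {"op": "play_rows", "data": {
  "targets": [
    {"grip": 200,"linear": [0,1,2],"delta_rot": [0,0,0]},
    {"grip": 200,"linear": [0,4,5],"delta_rot": [0,0,0]},
    {"grip": 200,"linear": [-0.5,8.5,7],"delta_rot": [0,0,-0.01]},
    {"grip": 200,"linear": [-1,13,7],"delta_rot": [0,0,-0.02]},
    {"grip": 200,"linear": [-1.5,17.5,7],"delta_rot": [0,0,-0.03]},
    {"grip": 200,"linear": [-2,22,7],"delta_rot": [0,0,-0.04]},
    {"grip": 200,"linear": [-2.5,26.5,7],"delta_rot": [0,0,-0.05]},
    {"grip": 200,"linear": [-3,31,7],"delta_rot": [0,0,-0.06]},
    {"grip": 200,"linear": [-3.8,35.5,7],"delta_rot": [0,0,-0.07]},
    {"grip": 200,"linear": [-4.4,39,7],"delta_rot": [0,0,-0.07]}
  ]
}}

```text
time: 7.05
ee_pos: [0.4365, -0.1025, 0.1562]
tcp_rot: [-177.8, 0.1, -14.6]
wrist_force: [-0.4, 0.2, -1.8]
opening: 0.0437
grasp_force: 61.8
```

>>> {"op": "play_rows", "data": {
  "targets": [
    {"grip": 200,"linear": [0,1.5,0],"delta_rot": [0,0,0]},
    {"grip": 200,"linear": [0,2.5,-1],"delta_rot": [0,0,0]},
    {"grip": 200,"linear": [0,2.9,-3],"delta_rot": [0,0,0]},
    {"grip": 200,"linear": [0,2.9,-5],"delta_rot": [0,0,0]},
    {"grip": 200,"linear": [0,2.9,-6.5],"delta_rot": [0,0,0]},
    {"grip": 200,"linear": [0,2.9,-7],"delta_rot": [0,0,0]},
    {"grip": 200,"linear": [0,2.9,-7],"delta_rot": [0,0,0]},
    {"grip": 200,"linear": [0,2.9,-7],"delta_rot": [0,0,0]}
  ]
}}

```text
time: 7.85
ee_pos: [0.4342, -0.0881, 0.087]
tcp_rot: [-177.1, 0.0, -13.3]
wrist_force: [-0.4, -0.1, -1.9]
opening: 0.0436
grasp_force: 61.7
```

Run:
```python
from h import *
np.set_printoptions(precision=4,suppress=True)
o=bot.get_obs(); print({k:np.round(o[k],4) for k in("time","q","ee_pos","tcp_rot","wrist_force","torque","opening","grasp_force")})
c=bot.camera("wrist"); cv2.imwrite("pics/w3.png",c["color"][...,::-1]); P=cloud(c)
th=np.radians(-18.2); u=np.array([np.cos(th),np.sin(th)]); v=np.array([-u[1],u[0]]); tcp=o["ee_pos"][:2]
def top(z0,z1,a0,a1):
    q=P.reshape(-1,3); q=q[(q[:,2]>z0)&(q[:,2]<z1)]; a=(q[:,:2]-tcp)@u; b=(q[:,:2]-tcp)@v
    f=(a>a0)&(a<a1)&(abs(b)<.1); q,a,b=q[f],a[f],b[f]
    zt=np.median(q[:,2]); g=abs(q[:,2]-zt)<.003; s=np.polyfit(b[g],a[g],1)
    print(len(q),"z",zt,"a",np.percentile(a[g],[1,50,99]),"b",np.percentile(b[g],[.5,99.5]),"yaw",-18.2-np.degrees(np.arctan(s[0])),cv2.minAreaRect(q[g,:2].astype(np.float32))[1:])
top(.125,.14,.015,.045)   # holder plate top
top(.105,.12,.05,.12)     # board top
```

```text
{'time': np.float64(7.85), 'q': array([-13.3422, -10.1192, -20.4654,  79.686 ,   2.909 , 179.9445]), 'ee_pos': array([ 0.4342, -0.0881,  0.087 ]), 'tcp_rot': array([-177.091 ,    0.0293,  -13.2867]), 'wrist_force': array([-0.4385, -0.1016, -1.8673]), 'torque': array([-0.0464,  0.0218, -0.0043]), 'opening': np.float64(0.0436), 'grasp_force': np.float64(61.6664)}
7648 z 0.12944396122383012 a [0.0154 0.0276 0.0347] b [-0.0564  0.0575] yaw -14.580781009769114 ((0.11630632728338242, 0.019712883979082108), 76.59285736083984)
  return _methods._mean(a, axis=axis, dtype=dtype,
  ret = ret.dtype.type(ret / rcount)
Traceback (most recent call last):
TypeError: expected non-empty vector for x
```

View pics/w3.png

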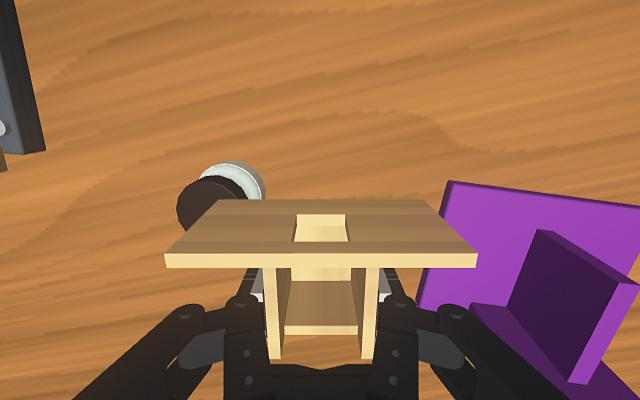

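Joint 6 has run to its 180° end, so the tool stopped short at y = -0.09. The jar at (220,200) is close but untouched. I'll rise straight up, then unwind joint 6 by almost a full turn of the tool (+yaw).

>>> {"op": "play_rows", "data": {
  "targets": [
    {"grip": 200,"linear": [0,0,3],"delta_rot": [0,0,0]},
    {"grip": 200,"linear": [0,0,7],"delta_rot": [0,0,0]},
    {"grip": 200,"linear": [0,0,11],"delta_rot": [0,0,0.1]},
    {"grip": 200,"linear": [0,0,13],"delta_rot": [0,0,0.2]},
    {"grip": 200,"linear": [0,0,13],"delta_rot": [0,0,0.2]}
  ]
}}

```text
time: 8.4
ee_pos: [0.4353, -0.0884, 0.2201]
tcp_rot: [-177.2, -0.3, -1.7]
wrist_force: [0.5, -0.8, -2.2]
opening: 0.0434
grasp_force: 61.8
```

Run:
```python
from h import *
o=bot.get_obs(); print({k:np.round(o[k],4) for k in("time","q","qd","ee_pos","tcp_rot")})
```

```text
{'time': np.float64(8.4), 'q': array([-13.3041,  -9.3752,  -5.1177,  94.5651,   2.8342, 168.4161]), 'qd': array([-0.0422,  0.5758, -5.3245, -3.153 , -0.0482,  6.485 ]), 'ee_pos': array([ 0.4353, -0.0884,  0.2201]), 'tcp_rot': array([-177.1617,   -0.2675,   -1.7344])}
```

>>> {"op": "play_rows", "data": {
  "targets": [
    {"grip": 200,"linear": [0,0,0],"delta_rot": [-0.05,0,0]},
    {"grip": 200,"linear": [0,0,0],"delta_rot": [-0.05,0,0]},
    {"grip": 200,"linear": [0,0,0],"delta_rot": [-0.05,0,0]}
  ]
}}

```text
time: 8.7
ee_pos: [0.4336, -0.0877, 0.2156]
tcp_rot: [-179.9, 0.0, -1.9]
wrist_force: [1.0, -0.0, -2.2]
opening: 0.0435
grasp_force: 61.7
```

>>> {"op": "play_rows", "data": {
  "targets": [
    {"grip": 200,"linear": [0,0,0],"delta_rot": [0,0,0.14]},
    {"grip": 200,"linear": [0,0,0],"delta_rot": [0,0,0.28]},
    {"grip": 200,"linear": [0,0,0],"delta_rot": [0,0,0.42]},
    {"grip": 200,"linear": [0,0,0],"delta_rot": [0,0,0.56]},
    {"grip": 200,"linear": [0,0,0],"delta_rot": [0,0,0.7]},
    {"grip": 200,"linear": [0,0,0],"delta_rot": [0,0,0.84]},
    {"grip": 200,"linear": [0,0,0],"delta_rot": [0,0,0.98]},
    {"grip": 200,"linear": [0,0,0],"delta_rot": [0,0,1.12]},
    {"grip": 200,"linear": [0,0,0],"delta_rot": [0,0,1.26]},
    {"grip": 200,"linear": [0,0,0],"delta_rot": [0,0,1.4]}
  ]
}}

```text
time: 9.7
ee_pos: [0.4336, -0.0881, 0.2157]
tcp_rot: [-179.9, -0.1, 78.6]
wrist_force: [0.1, -0.7, -2.8]
opening: 0.0436
grasp_force: 61.7
```

Run:
```python
from h import *
o=bot.get_obs(); print({k:np.round(o[k],4) for k in("time","q","qd","ee_pos","tcp_rot")})
```

```text
{'time': np.float64(9.7), 'q': array([-1.15405e+01, -9.86210e+00, -5.98440e+00,  9.39797e+01,
        7.79000e-02,  8.98187e+01]), 'qd': array([-1.23000e-02,  4.61000e-02, -1.14000e-02,  5.58000e-02,
       -9.06000e-02, -7.95624e+01]), 'ee_pos': array([ 0.4336, -0.0881,  0.2157]), 'tcp_rot': array([-1.798982e+02, -7.820000e-02,  7.864070e+01])}
```

>>> {"op": "play_rows", "data": {
  "targets": [
    {"grip": 200,"linear": [0,1,0],"delta_rot": [0,0,0.14]},
    {"grip": 200,"linear": [0,2,0],"delta_rot": [0,0,0.28]},
    {"grip": 200,"linear": [0,3,0],"delta_rot": [0,0,0.42]},
    {"grip": 200,"linear": [0,4,0],"delta_rot": [0,0,0.56]},
    {"grip": 200,"linear": [0,5,0],"delta_rot": [0,0,0.7]},
    {"grip": 200,"linear": [0,6,0],"delta_rot": [0,0,0.84]},
    {"grip": 200,"linear": [0,7,0],"delta_rot": [0,0,0.98]},
    {"grip": 200,"linear": [0,8,0],"delta_rot": [0,0,1.12]},
    {"grip": 200,"linear": [0,9,0],"delta_rot": [0,0,1.26]},
    {"grip": 200,"linear": [0,10,0],"delta_rot": [0,0,1.4]}
  ]
}}

```text
time: 10.7
ee_pos: [0.4336, 0.0122, 0.2157]
tcp_rot: [-180.0, -0.1, 158.9]
wrist_force: [0.5, 0.9, -2.3]
opening: 0.0436
grasp_force: 61.7
```

>>> {"op": "play_rows", "data": {
  "targets": [
    {"grip": 200,"linear": [0,1,0],"delta_rot": [0,0,0.14]},
    {"grip": 200,"linear": [0,2,0],"delta_rot": [0,0,0.28]},
    {"grip": 200,"linear": [0,3,0],"delta_rot": [0,0,0.42]},
    {"grip": 200,"linear": [0,4,0],"delta_rot": [0,0,0.56]},
    {"grip": 200,"linear": [0,5,0],"delta_rot": [0,0,0.7]},
    {"grip": 200,"linear": [0,6,0],"delta_rot": [0,0,0.84]},
    {"grip": 200,"linear": [0,7,0],"delta_rot": [0,0,0.98]},
    {"grip": 200,"linear": [0,8,0],"delta_rot": [0,0,1.12]},
    {"grip": 200,"linear": [0,9,0],"delta_rot": [0,0,1.26]},
    {"grip": 200,"linear": [0,10,0],"delta_rot": [0,0,1.4]}
  ]
}}

```text
time: 11.7
ee_pos: [0.4336, 0.1122, 0.2157]
tcp_rot: [180.0, -0.0, -120.9]
wrist_force: [0.6, 1.1, -2.4]
opening: 0.0433
grasp_force: 61.7
```

>>> {"op": "play_rows", "data": {
  "targets": [
    {"grip": 200,"linear": [0,1,0],"delta_rot": [0,0,0.14]},
    {"grip": 200,"linear": [0,2,0],"delta_rot": [0,0,0.28]},
    {"grip": 200,"linear": [0,3,0],"delta_rot": [0,0,0.42]},
    {"grip": 200,"linear": [0,4,0],"delta_rot": [0,0,0.56]},
    {"grip": 200,"linear": [0,5,0],"delta_rot": [0,0,0.7]},
    {"grip": 200,"linear": [0,6,0],"delta_rot": [0,0,0.84]},
    {"grip": 200,"linear": [0,7,0],"delta_rot": [0,0,0.98]},
    {"grip": 200,"linear": [0,8,0],"delta_rot": [0,0,1.12]},
    {"grip": 200,"linear": [0,9,0],"delta_rot": [0,0,1.26]},
    {"grip": 200,"linear": [0,10,0],"delta_rot": [0,0,1.4]}
  ]
}}

```text
time: 12.7
ee_pos: [0.4336, 0.2121, 0.2156]
tcp_rot: [-180.0, 0.1, -40.7]
wrist_force: [0.0, -0.2, -2.5]
opening: 0.0436
grasp_force: 61.7
```

Run:
```python
from h import *
o=bot.get_obs(); print({k:np.round(o[k],4) for k in("time","q","qd","ee_pos","tcp_rot")})
```

```text
{'time': np.float64(12.7), 'q': array([ 2.602790e+01, -4.497100e+00, -1.172900e+00,  9.334400e+01,
        6.690000e-02, -1.132535e+02]), 'qd': array([ 1.06760e+01,  5.91390e+00,  5.39390e+00, -4.13100e-01,
       -3.84000e-02, -6.89927e+01]), 'ee_pos': array([0.4336, 0.2121, 0.2156]), 'tcp_rot': array([-1.799918e+02,  6.930000e-02, -4.071860e+01])}
```

>>> {"op": "play_rows", "data": {
  "targets": [
    {"grip": 200,"linear": [0,0,0],"delta_rot": [0,0,0.13]},
    {"grip": 200,"linear": [0,0,0],"delta_rot": [0,0,0.26]},
    {"grip": 200,"linear": [1,0,0],"delta_rot": [0,0,0.39]},
    {"grip": 200,"linear": [2,0,-2],"delta_rot": [0,0,0.39]},
    {"grip": 200,"linear": [3,0,-4],"delta_rot": [0,0,0.39]},
    {"grip": 200,"linear": [3.2,0,-6],"delta_rot": [0,0,0.39]},
    {"grip": 200,"linear": [3.2,0,-8],"delta_rot": [0,0,0.39]},
    {"grip": 200,"linear": [3.2,0,-8],"delta_rot": [0,0,0.39]},
    {"grip": 200,"linear": [3.2,0,-8],"delta_rot": [0,0,0.39]}
  ]
}}

```text
time: 13.6
ee_pos: [0.4656, 0.2116, 0.1363]
tcp_rot: [-180.0, 0.1, -18.7]
wrist_force: [0.6, 1.6, -1.3]
opening: 0.0432
grasp_force: 61.7
```

```bash
cat > m.py <<'E'
from h import *
import sys
np.set_printoptions(precision=4,suppress=True)
o=bot.get_obs(); print({k:np.round(o[k],4) for k in("time","q","ee_pos","tcp_rot","wrist_force","opening","grasp_force")})
c=bot.camera("wrist"); cv2.imwrite(f"pics/{sys.argv[1]}.png",c["color"][...,::-1]); P=cloud(c)
th=np.radians(-18.2); u=np.array([np.cos(th),np.sin(th)]); v=np.array([-u[1],u[0]]); tcp=o["ee_pos"]
def top(n,z0,z1,a0,a1):
    q=P.reshape(-1,3); q=q[(q[:,2]>z0)&(q[:,2]<z1)]; a=(q[:,:2]-tcp[:2])@u; b=(q[:,:2]-tcp[:2])@v
    f=(a>a0)&(a<a1)&(abs(b)<.12); q,a,b=q[f],a[f],b[f]
    if not len(q): return print(n,"none")
    zt=np.percentile(q[:,2],90); g=abs(q[:,2]-zt)<.0025; s=np.polyfit(b[g],a[g],1)
    print(n,g.sum(),"z",zt,"a",np.percentile(a[g],[1,50,99]),"b",np.percentile(b[g],[.5,99.5]),"yaw",-18.2-np.degrees(np.arctan(s[0])))
top("holder",tcp[2]+.038,tcp[2]+.048,.02,.036)
top("board",.106,.118,.04,.14)
for t in("board_face","holder_back"):
    for d in bot.pinpoint(c,t)[:2]: print(t,round(d["conf"],2),np.array(d["pixel"]),w(c,d["pixel"]))
E
python3 m.py w4
```

```text
{'time': np.float64(13.6), 'q': array([  24.4174,   -1.1313,   -6.7014,   84.4502,    0.0538, -136.904 ]), 'ee_pos': array([0.4656, 0.2116, 0.1363]), 'tcp_rot': array([-179.9745,    0.0516,  -18.6786]), 'wrist_force': array([ 0.5522,  1.6258, -1.2892]), 'opening': np.float64(0.0432), 'grasp_force': np.float64(61.6674)}
holder 5442 z 0.17972540542164506 a [0.0208 0.0279 0.0312] b [-0.0576  0.0571] yaw -18.623554905900328
board 9992 z 0.11362843283858538 a [0.0797 0.0888 0.0973] b [-0.066   0.0718] yaw -17.95368273854652
holder_back 0.8 [320.1 222.4] [0.4904 0.2035 0.1392]
```

View pics/w4.png

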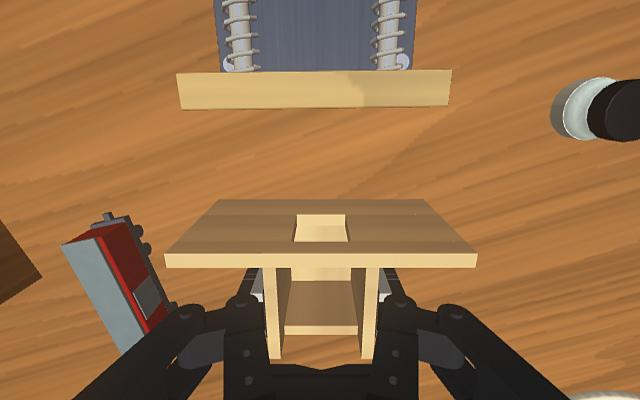

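The holder is square in the grip and faces the board (board centre pixel about (315,90), about 49 mm away). The wagon (110,290) and jar (600,110) are clear of it. I'll lower to board height with a small correction.

>>> {"op": "play_rows", "data": {
  "targets": [
    {"grip": 200,"linear": [0.06,0.2,-2],"delta_rot": [0,0,0.01]},
    {"grip": 200,"linear": [0.06,0.2,-4],"delta_rot": [0,0,0.01]},
    {"grip": 200,"linear": [0.06,0.2,-6],"delta_rot": [0,0,0.01]},
    {"grip": 200,"linear": [0.06,0.2,-7.2],"delta_rot": [0,0,0.01]},
    {"grip": 200,"linear": [0.06,0.2,-7.7],"delta_rot": [0,0,0.01]},
    {"grip": 200,"linear": [0.06,0.2,-7.7],"delta_rot": [0,0,0.01]},
    {"grip": 200,"linear": [0.06,0.2,-7.7],"delta_rot": [0,0,0.01]}
  ]
}}

```text
time: 14.45
ee_pos: [0.4669, 0.2141, 0.0604]
tcp_rot: [-179.9, -0.1, -18.1]
wrist_force: [0.4, -0.1, -2.1]
opening: 0.0432
grasp_force: 61.7
```

>>> {"op": "play_rows", "data": {
  "targets": [
    {"grip": 200,"linear": [0.95,-0.31,0],"delta_rot": [0,0,0]},
    {"grip": 200,"linear": [1.9,-0.62,0],"delta_rot": [0,0,0]},
    {"grip": 200,"linear": [2.85,-0.93,0],"delta_rot": [0,0,0]},
    {"grip": 200,"linear": [3.33,-1.09,0],"delta_rot": [0,0,0]},
    {"grip": 200,"linear": [3.8,-1.24,0],"delta_rot": [0,0,0]},
    {"grip": 200,"linear": [3.8,-1.24,0],"delta_rot": [0,0,0]},
    {"grip": 200,"linear": [3.8,-1.24,0],"delta_rot": [0,0,0]}
  ]
}}

```text
time: 15.15
ee_pos: [0.5043, 0.2014, 0.0592]
tcp_rot: [-180.0, 0.0, -18.1]
wrist_force: [0.1, -0.2, -1.4]
opening: 0.0437
grasp_force: 61.7
```

```bash
python3 m.py w5
```

```text
{'time': np.float64(15.15), 'q': array([  21.7592,    4.2051,   -9.7942,   75.9869,    0.0251, -140.1681]), 'ee_pos': array([0.5043, 0.2014, 0.0592]), 'tcp_rot': array([-179.9719,    0.0054,  -18.0727]), 'wrist_force': array([ 0.1262, -0.1973, -1.3876]), 'opening': np.float64(0.0437), 'grasp_force': np.float64(61.6944)}
holder 5441 z 0.102634338872981 a [0.0208 0.0279 0.031 ] b [-0.0574  0.0573] yaw -18.037941588145983
board 23144 z 0.11345371659560391 a [0.0403 0.0496 0.0578] b [-0.0683  0.0692] yaw -17.98991328467545
```

>>> {"op": "play_rows", "data": {
  "targets": [
    {"grip": 200,"linear": [0.28,-0.09,0],"delta_rot": [0,0,0]},
    {"grip": 200,"linear": [0.57,-0.185,0],"delta_rot": [0,0,0]},
    {"grip": 200,"linear": [0.85,-0.28,0],"delta_rot": [0,0,0]},
    {"grip": 200,"linear": [1.14,-0.37,0],"delta_rot": [0,0,0]},
    {"grip": 200,"linear": [1.42,-0.46,0],"delta_rot": [0,0,0]},
    {"grip": 200,"linear": [1.7,-0.56,0],"delta_rot": [0,0,0]},
    {"grip": 200,"linear": [1.9,-0.62,0],"delta_rot": [0,0,0]},
    {"grip": 200,"linear": [1.9,-0.62,0],"delta_rot": [0,0,0]},
    {"grip": 200,"linear": [1.9,-0.62,0],"delta_rot": [0,0,0]},
    {"grip": 200,"linear": [1.9,-0.62,0],"delta_rot": [0,0,0]}
  ]
}}

```text
time: 16.3
ee_pos: [0.5231, 0.1954, 0.0593]
tcp_rot: [-180.0, 0.0, -18.0]
wrist_force: [-4.9, 2.3, 0.4]
opening: 0.0431
grasp_force: 62.1
```

>>> {"op": "play_rows", "data": {
  "targets": [
    {"grip": 200,"linear": [0.2,-0.065,0],"delta_rot": [0,0,0]},
    {"grip": 200,"linear": [0.4,-0.13,0],"delta_rot": [0,0,0]},
    {"grip": 200,"linear": [0.6,-0.195,0],"delta_rot": [0,0,0]},
    {"grip": 200,"linear": [0.75,-0.245,0],"delta_rot": [0,0,0]},
    {"grip": 200,"linear": [0.85,-0.28,0],"delta_rot": [0,0,0]},
    {"grip": 200,"linear": [0.85,-0.28,0],"delta_rot": [0,0,0]},
    {"grip": 200,"linear": [0.85,-0.28,0],"delta_rot": [0,0,0]},
    {"grip": 200,"linear": [0.85,-0.28,0],"delta_rot": [0,0,0]},
    {"grip": 200,"linear": [0.85,-0.28,0],"delta_rot": [0,0,0]}
  ]
}}

```text
time: 17.2
ee_pos: [0.5309, 0.1929, 0.0593]
tcp_rot: [-180.0, 0.1, -18.0]
wrist_force: [-9.1, 3.1, 1.7]
opening: 0.0432
grasp_force: 62.1
```

```bash
sed -i 's/-.036)/-.036)/; s/"board",.106,.118,.04,.14/"board",.106,.118,.028,.07/' m.py; python3 m.py w6
python3 - <<'E'
from h import *
F=[]
for i in range(6): bot.camera("top"); F.append(bot.get_obs()["wrist_force"])
th=np.radians(-18.1); F=np.array(F); print("push",np.round(-(F[:,0]*np.cos(th)+F[:,1]*np.sin(th)),2),F.mean(0))
E
```

```text
{'time': np.float64(17.2), 'q': array([  19.9165,    7.21  ,   -6.5279,   76.3116,    0.0984, -142.0519]), 'ee_pos': array([0.5309, 0.1929, 0.0593]), 'tcp_rot': array([-179.9528,    0.0995,  -18.0316]), 'wrist_force': array([-9.097 ,  3.0929,  1.725 ]), 'opening': np.float64(0.0432), 'grasp_force': np.float64(62.1462)}
holder 292 z 0.10293301482646436 a [0.02   0.0224 0.0248] b [-0.0219  0.022 ] yaw -18.192905695190593
board 21437 z 0.11342861200377347 a [0.031  0.0405 0.0488] b [-0.0684  0.0691] yaw -17.97672263033065
push [8.73 9.24 9.37 9.51 9.27 8.97] [-8.58874231  3.2790123   2.18765439]
```

View pics/w6.png

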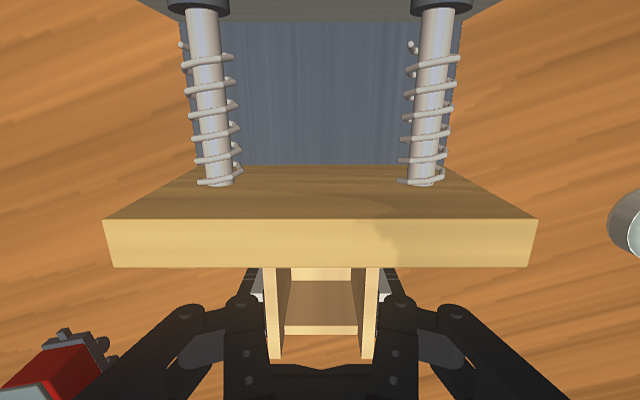

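The holder is flat and centred on the board (contact line at row 267), pushing about 9.2 N. I'll nudge 1.5 mm further and hold.

>>> {"op": "play_rows", "data": {
  "targets": [
    {"grip": 200,"linear": [0.07,-0.025,0],"delta_rot": [0,0,0]},
    {"grip": 200,"linear": [0.14,-0.045,0],"delta_rot": [0,0,0]},
    {"grip": 200,"linear": [0.14,-0.045,0],"delta_rot": [0,0,0]},
    {"grip": 200,"linear": [0.14,-0.045,0],"delta_rot": [0,0,0]},
    {"grip": 200,"linear": [0.14,-0.045,0],"delta_rot": [0,0,0]},
    {"grip": 200,"linear": [0.14,-0.045,0],"delta_rot": [0,0,0]},
    {"grip": 200,"linear": [0.14,-0.045,0],"delta_rot": [0,0,0]},
    {"grip": 200,"linear": [0.14,-0.045,0],"delta_rot": [0,0,0]},
    {"grip": 200,"linear": [0.14,-0.045,0],"delta_rot": [0,0,0]},
    {"grip": 200,"linear": [0.14,-0.045,0],"delta_rot": [0,0,0]}
  ]
}}

```text
time: 18.65
ee_pos: [0.5322, 0.1925, 0.0593]
tcp_rot: [-180.0, 0.1, -18.0]
wrist_force: [-9.5, 3.0, 2.7]
opening: 0.0433
grasp_force: 62.2
```

```bash
cat > hold.py <<'E'
from h import *
F=[]
for i in range(50): bot.camera("scene"); o=bot.get_obs(); F.append(o["wrist_force"])
th=np.radians(-18.1); F=np.array(F); p=-(F[:,0]*np.cos(th)+F[:,1]*np.sin(th)); print("push",p.mean(),p.min(),p.max(),F.mean(0),o["time"],o["ee_pos"],o["tcp_rot"],o["opening"])
E
python3 hold.py; python3 hold.py
```

```text
push 9.990869746214942 8.993670339572205 11.185981511797522 [-9.38110912  3.45690194  2.59424144] 21.15 [0.53222238 0.19246648 0.05932146] [-1.79956310e+02  1.10639963e-01 -1.80285551e+01] 0.043511466158171114
push 9.98650369851112 9.03530322186552 10.937504690047692 [-9.4455413   3.24571807  2.58895334] 23.65 [0.53220625 0.19247411 0.05934022] [-1.79957518e+02  1.09914355e-01 -1.80244096e+01] 0.04311622076516573
```

The push has held at 10.0 N for over 5 s and nothing is drifting. Handing in.

```bash
python3 -c "
from workcell import bot
print(bot.job_done())"
```

```text
the job is handed in; nothing more can be done
None
```

I lifted the holder off the white stand's hook and pressed its back flat and upright on the middle of the sprung board at about 10 N (board about halfway back) for over 5 s. I handed in at about 24 s, still gripping and pressing; the wagon, jar and screwdriver were not touched as far as I could see.

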